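Fit the recessed grinding wheel on the spindle

ROBOT

A 6-joint arm with a two-finger parallel gripper is mounted at the origin on the work surface. World frame = base frame: x ahead of the robot, y to its left, z up, the work surface at z = 0. Lengths are in m, angles in degrees, forces in N, time in s.
With the tool pointing down it reaches from about 0.25 to 0.725 m from the base axis. Payload 9.7 kg.
Tool frame: the origin (TCP) lies midway between the tips of the shut fingers; the grasp point (between the pads) lies 19 mm behind it; z points along the fingers, y is the line along which they close (so a half turn about z gives the same grasp; the last joint's range is limited). The gripper opens to 85 mm and grips with 20 to 120 N. Pads are 22 mm wide; open, the fingers measure 114 mm over their backs; the gripper's body (76 mm by 85 mm) begins 54 mm behind the grasp point. The pads swing forward as they close: fully open they stand 13 mm farther back than shut.
Start: joints at [76.948, 4.979, 10.078, 95.1, 0, 90], TCP at [0.124, 0.536, 0.231] pointing down, gripper open.
Joint ranges: [-179.16, 179.16], [-48.56, 103.87], [-65.8, 70.77], [-126.05, 130.52], [-82.76, 87.17], [-180, 180]. Speed limits (degrees/s): [127.2, 127.2, 147.25, 180, 180, 180].

INTERFACE

Orientations are given as [roll, pitch, yaw] about the fixed x, y, z axes, in that order (R = Rz(yaw) Ry(pitch) Rx(roll)).
In Python, from workcell import readout, imaging, bot, spotter gives the robot as it stands.
- The arm moves only by the shell command python3 -m jog 'ROWS' [FORCE]. ROWS is JSON, a list of rows, each an object with "rotation": the turn, a rotation vector about the world's x, y, z in degrees, a list of three; "translation": the shift along the world's x, y, z in mm, a list of three; "grip": the finger opening in mm, from 0 to 85.4. In form: [{"rotation": [wx, wy, wz], "translation": [dx, dy, dz], "grip": grip}, ...]. A call has 1 to 20 rows; each row is the pose to reach, as a shift and turn from the pose commanded when the call began; what a row does not reach only later rows make up. A row lasts 1/10 s, in which the tool goes at most 50 mm and 8.59 degrees, less where a joint would pass 70% of its speed; a pose out of reach is approached as far as the arm can. A call with a gripper value outside its range is refused whole. The fingers move at their own pace and stop on an object; FORCE is the grip in N (left out, the last holds). Time passes only in rows, so rows that repeat a pose let the fingers close. It gives the time, the measured TCP pose, the force, the opening and the grip force at its end, in the units of the state.
- readout.get_obs(): the state, without advancing time (a new reading comes with each control period).
- imaging.camera(name): name is "scene" or "side" or "wrist"; returns (picture, depth): 384x512x3 uint8, red, green, blue; 384x512 float32, m along the optical axis (not along the pixel's ray), 0 where there is no reading.
- imaging.camera_info(name): a dict with "vertical_fov" (degrees; the focal length in pixels is half the picture's height over the tangent of half this angle, whatever the lens; pixels are square), "cx", "cy" (the principal point, pixels), "extrinsics" (4x4, takes a point from camera to world coordinates); the wrist camera has in their place "tool_from_camera" (4x4, takes a point from camera to tool coordinates, whose origin is the TCP and whose axes are the flange's). Camera axes: x right, y down, z forward; pixel columns grow to the right and rows downward; lengths in m; the calibration is good to about 2 mm. A picture is of the moment at which its call begins: read the wrist's pose just before it. camera_info takes no time and is no camera call.
- bot.job_done(): hands the job in; it is judged then, once.
Trained networks look in the newest picture that a camera, given by its name, has taken for a name from the list of things; names that differ only in an ending like _2 or _b are one class to them, and where a whole thing is asked for, a point or a joint stands for the part that bears it (a point fixed in the world has none). Each returns a list of dicts, best first, with "confidence" (0 to 1); they miss things now and then, are a little off and sometimes report something else, mostly with a low value. They report only what shows in the picture. A call takes as long as a camera call. They do not tell look-alikes from the thing itself.
- spotter.spot_in(camera, target): "box" ([centre column, centre row, width, height] in pixels, round what is visible of it).
- spotter.mark_of(camera, target): "uv" ([column, row] in pixels: a listed point, or the origin of a listed thing).
The state is a dict: "time": time; "q": joint angles; "qd": joint speeds; "joint_efforts": joint torques, N m; "ee_pos": TCP position; "tcp_rot": TCP orientation; "wrist_force": force on the tool from outside, world axes, zero at the start; "torque": the same for the moment, N m; "opening": finger opening in m; "grasp_force": force on a finger pad.
Only numpy, scipy, OpenCV 4.12 (cv2) and the standard library are available. Lean on these libraries where they do the work, as an engineer would, in place of code of your own. Each camera call takes 0.05 s, during which the arm holds its last target. There are 200 camera calls.

TASK

Lift the thick, recessed grinding wheel off its peg on the rack, carry it clear in the gripper, then lay it down flat on the cork pad and let go. Take it up again by its round edge and fit it over the grinder's upright spindle, recessed face up, fully down on the flange, and let go. Do not drop the wheel, and leave the thin wheel and the other things on the bench where they are.

Things in the scene. Friction and masses are not known exactly. Their poses are not given: they have to be found in the camera images.
- wheel: thick grey abrasive wheel, 64 mm across, 18 mm thick, with a through bore 24 mm across and, in one face, a round recess 42 mm across and 5 mm deep; about 130 g. Origin: centre of the wheel. Its x axis is the wheel's axis, +x out of the recessed face. At the start it hangs upright on a peg of the rack, the bore's top resting on the peg, recessed face towards the rack's cross bar
- thin_wheel: flat thin grey abrasive wheel, 84 mm across, 8 mm thick, bore 24 mm, no recess; hangs on the other peg of the rack. Origin: its centre, x axis: its axis. Not to be disturbed
- rack: fixed rack, base 110 x 270 x 14 mm; cross bar 16 x 16 mm along its y axis at x = 0, top 165 mm above the bench. Two level pegs 8 mm thick at y = -65 and +65 mm run from the bar to -x, upper side at 165 mm; their ends (x -86 to -99 mm) turn up, tops at 172 mm. Hung wheels' centres: 153 mm up, 40 to 50 mm in front (-x) of the bar's middle. Origin: on the bench below the bar's middle
- pad: fixed cork pad 200 x 160 mm, 4 mm thick, flat on the bench. Origin: centre of its underside; x along its 200 mm side
- grinder: fixed vertical-spindle tool grinder: body 130 x 130 x 36 mm, a disc 90 mm across up to 44 mm, a steel flange 48 mm across with its top at 55 mm, and a steel spindle 21 mm across that stands 30 mm above the flange, with a 3 mm chamfer at its top. Origin: centre of its underside, on the spindle's axis
- spindle_seat (a point): centre of the flange's top face, on the spindle's axis, 55 mm above the bench; a seated wheel's centre is 9 mm above it; z up
- brush: loose bench brush, lying; not to be disturbed
- oil_bottle: small oil bottle 44 mm across, 110 mm high, standing; origin: centre of its underside; not to be disturbed
- spindle_nut: loose steel hex nut, about 36 mm across, 14 mm thick, on the bench; origin: centre of its underside; not to be disturbed
Mind the look-alikes: they are no part of the job. Of the things like the wheel, leave any that is red; of the rest the smaller one is meant. Of the things shaped like the grinder, the green one is meant.

How it is judged (in metres and radians):
On the way, in this order (a step that is already met when the one before it is completed fails the run):
1. the wheel is held in the gripper, clear of its peg (its centre at least 140 mm in front of the rack's cross bar and above 100 mm) (x of wheel in the frame of rack below -0.14 m and height (world z) of wheel above 0.1 m and contact force between the fingers and wheel above 1 N), for 0.1 s.
2. the wheel lies flat on the cork pad, its centre over the pad, and the gripper does not touch it (height (world z) of wheel below 0.016 m and linear speed of wheel below 0.03 m/s and contact force between the fingers and wheel below 0.2 N and x of wheel in the frame of pad between -0.1 and 0.1 m and y of wheel in the frame of pad between -0.08 and 0.08 m), for 0.3 s.
At the end, for the whole second after the job is handed in: the thick wheel is on the grinder's spindle, recessed face up, its axis within 4 mm of the spindle's and within 0.08 rad of vertical, its underside within 2.5 mm of the flange, at rest and released (horizontal distance between wheel and spindle_seat below 0.004 m and z of wheel in the frame of spindle_seat between 0.006 and 0.0115 m and angle between wheel's own x axis and vertical below 0.08 rad and linear speed of wheel below 0.02 m/s and contact force between the fingers and wheel below 0.2 N); the robot touches nothing.
It fails at once if the thin wheel was shifted by over 30 mm (distance of thin_wheel from where it was at the start of the episode above 0.03 m).
It fails at once if the brush, the oil bottle or the spindle nut was shifted by over 30 mm (distance of any of brush, oil_bottle, spindle_nut from where it was at the start of the episode above 0.03 m).
It fails at once if the thick wheel was dropped or thrown (faster than 0.9 m/s while not held, a fall of about 4 cm) (linear speed of wheel above 0.9 m/s and contact force between the fingers and wheel below 0.1 N).
It also fails if it takes over 58 s, if anything falls off the work surface, if the arm or the gripper's body presses on something with over 40 N, if the wrist force passes 120 N, or if a joint passes its speed limit or range.

## Working session

There is one attempt and no reset: what is moved stays moved. The work goes in short steps, Python scripts to look and compute and a shell command to move; the robot and the scene stay as the last step left them, time stands still between calls to the robot, and variables do not carry over. Pictures are saved under pics/ and viewed, at most 14 in all, crops included, and the job is handed in when it is done.

```bash
mkdir -p pics
cat > h.py <<'E'
import numpy as np, cv2
from workcell import readout, imaging, bot, spotter
from scipy.spatial.transform import Rotation as R
def K(name):
    i=imaging.camera_info(name); f=192/np.tan(np.radians(i["vertical_fov"])/2); return f,i["cx"],i["cy"],i
def ext(name):
    i=imaging.camera_info(name)
    if name!="wrist": return np.array(i["extrinsics"])
    o=readout.get_obs(); T=np.eye(4); T[:3,3]=o["ee_pos"]; T[:3,:3]=R.from_euler("xyz",o["tcp_rot"],degrees=True).as_matrix()
    return T@np.array(i["tool_from_camera"])
def cloud(name):
    T=ext(name); p,d=imaging.camera(name); f,cx,cy,_=K(name)
    v,u=np.mgrid[:384,:512]; P=np.stack([(u-cx)/f*d,(v-cy)/f*d,d],-1)
    W=P@T[:3,:3].T+T[:3,3]; W[d==0]=np.nan
    return p,d,W
def save(n,p): cv2.imwrite("pics/"+n,cv2.cvtColor(p,cv2.COLOR_RGB2BGR))
E
python3 - <<'E'
from h import *
o=readout.get_obs(); print(o)
ps=[]
for c in ["scene","side"]:
    p,d,W=cloud(c); np.savez(c+".npz",p=p,W=W); ps.append(p)
    print(c,imaging.camera_info(c))
    for t in ["wheel","thin_wheel","rack","pad","grinder","brush","oil_bottle","spindle_nut"]:
        for r in spotter.spot_in(c,t):
            b=r["box"]; u,v=int(b[0]),int(b[1]); print(t,round(r["confidence"],2),np.round(b),np.round(W[min(v,383),min(u,511)],3))
save("a.png",cv2.resize(np.vstack(ps),None,fx=.78,fy=.78) if 0 else ps[0]); save("b.png",ps[1])
E
```

```text
{'time': 0.0, 'q': array([ 7.69473764e+01,  5.01123972e+00,  1.00332477e+01,  9.51008475e+01,
       -2.04571514e-04,  8.99996488e+01]), 'qd': array([ 0.00907299,  0.14046115,  0.07561705,  0.08823607,  0.00579674,
       -0.01128373]), 'joint_efforts': array([-5.35294857e-04, -5.20386314e+01,  4.64808583e+01,  1.59411225e-02,
       -3.24225834e-05,  2.47266016e-06]), 'ee_pos': array([0.12416061, 0.53554958, 0.23057094]), 'tcp_rot': array([-1.79921160e+02,  2.04088072e-04,  1.66947728e+02]), 'wrist_force': array([-0.29671312,  0.25343575, -0.19659826]), 'torque': array([ 0.02408074, -0.00467828,  0.00635452]), 'grasp_force': 0.0, 'opening': 0.0852740219408792}
scene {'vertical_fov': 57.22760088218205, 'cx': 261.4655101573013, 'cy': 190.2947883772522, 'extrinsics': array([[-0.5755321 ,  0.67678428, -0.45904885,  1.07965326],
       [ 0.81777841,  0.47707686, -0.32192567,  0.29515325],
       [ 0.00112735, -0.5606788 , -0.82803262,  1.0348227 ],
       [ 0.        ,  0.        ,  0.        ,  1.        ]])}
wheel 0.84 [328. 256.  25.  15.] [0.656 0.219 0.145]
wheel 0.78 [358. 254.  21
[... 1135 characters left out ...]
8 0.001]
thin_wheel 0.65 [249. 271.  16.  14.] [ 0.363 -0.166  0.   ]
thin_wheel 0.51 [262. 146.  23.  21.] [0.673 0.09  0.167]
rack 0.57 [253. 156.  74.  66.] [ 0.772  0.234 -0.001]
pad 0.89 [240. 222.  73.  52.] [ 0.48  -0.005  0.007]
pad 0.59 [250. 274.  11.  16.] [ 0.354 -0.18   0.014]
grinder 0.8 [333. 223.  55.  45.] [ 0.667 -0.243  0.042]
grinder 0.71 [311. 268.  60.  54.] [ 0.476 -0.308  0.045]
grinder 0.68 [375. 318.  68.  66.] [ 0.468 -0.521  0.055]
brush 0.51 [176. 180.  14.  36.] [0.449 0.313 0.011]
oil_bottle 0.79 [303. 188.  15.  30.] [ 0.702 -0.085  0.07 ]
oil_bottle 0.67 [314. 266.  62.  55.] [ 0.484 -0.308  0.051]
spindle_nut 0.52 [250. 273.  13.  13.] [ 0.354 -0.18   0.014]
```

Run:
```python
from h import *
a=cv2.resize(np.load("scene.npz")["p"][100:340,150:440],None,fx=2.7,fy=2.4)
save("a1.png",a[:600,:800]); 
b=cv2.resize(np.load("side.npz")["p"][110:370,150:430],None,fx=2.3,fy=2.3); save("b1.png",b)
```

```text
(no output)
```

View pics/a1.png

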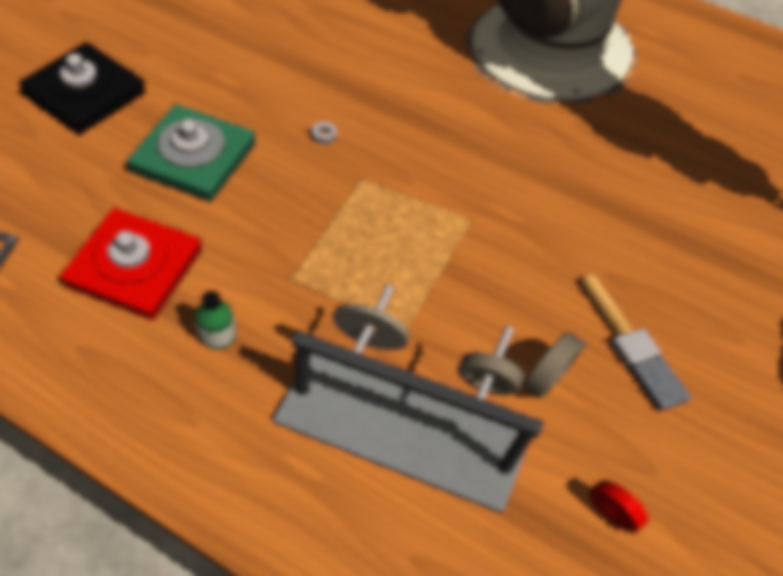

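View pics/b1.png

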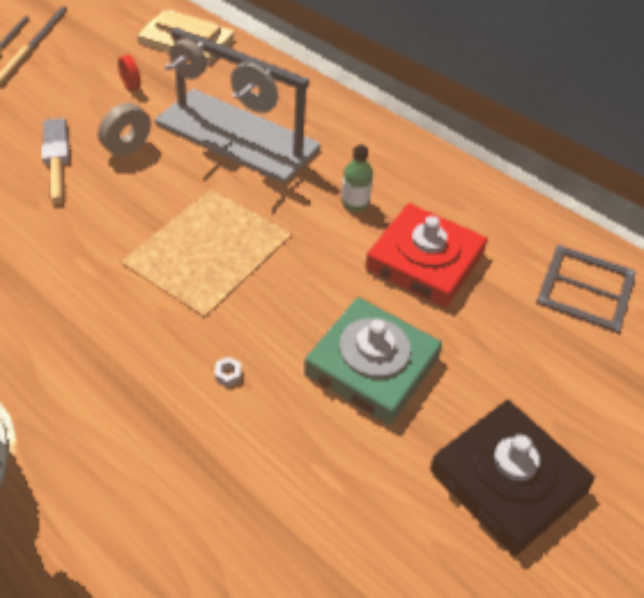

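The candidates for the wheel are the grey one on the rack peg (scene 328,256), the larger grey one standing on the bench (358,254) and the red one (381,310). The one on the peg fits: it is not red, it is the smaller grey one, and it hangs on the rack. Of the grinders, green (scene ~220,158; side 311,268) is meant, not red or black.

Run:
```python
from h import *
def sel(W,m): return W[m]
S={}
for c in ["scene","side"]:
    z=np.load(c+".npz"); p,W=z["p"].astype(int),z["W"]; S[c]=(p,W)
    x,y,h=W[...,0],W[...,1],W[...,2]
    m=(h>.15)&(h<.172)&(x>.55)&(x<.85)&(y>-.05)&(y<.35)
    P=W[m]
    sat=p.max(-1)-p.min(-1)
    dark=(p.max(-1)<90)
    B=W[m&dark]; print(c,"bar n",len(B))
    if len(B)>10:
        ln=cv2.fitLine(B[:,:2].astype(np.float32),cv2.DIST_HUBER,0,.01,.01).ravel(); print("bar dir/pt",ln, "yaw of y-axis",np.degrees(np.arctan2(ln[1],ln[0])))
        s=(B[:,:2]-ln[2:])@ln[:2]; a,b=np.percentile(s,[1,99]); print("ends",ln[2:]+a*ln[:2],ln[2:]+b*ln[:2],b-a, "mid",ln[2:]+(a+b)/2*ln[:2], B[:,2].max())
    g=(p[...,1]>p[...,0]+25)&(p[...,1]>p[...,2]+8)&(h>.02)&(h<.045)&(x<.6)
    G=W[g]; r=cv2.minAreaRect((G[:,:2]*1000).astype(np.float32)); print("green",len(G),r,np.median(G[:,2]))
    k=(p[...,0]>p[...,2]+50)&(h>.001)&(h<.009)
    u,v=(293,205) if c=="scene" else (240,222)
    print("wheels pts")
    t=W[(h>.1)&(h<.19)&~dark&(x>.5)&(x<.8)&(y>.15)&(y<.32)]
    print(t.min(0),t.max(0),len(t))
    # spindle tip
    t=W[(h>.075)&(h<.09)&(np.hypot(x-.49,y+.31)<.06)]; print("spindle top",len(t),np.median(t,0) if len(t) else "")
    t=W[(h>.05)&(h<.058)&(np.hypot(x-.49,y+.31)<.06)]; print("flange",len(t),t.mean(0) if len(t) else "")
```

```text
scene bar n 757
bar dir/pt [ 0.15768819 -0.9874889   0.71534497  0.16885969] yaw of y-axis -80.92726
ends [0.69546201 0.29337251] [0.73455992 0.04853009] 0.24794446788798252 mid [0.71501096 0.1709513 ] 0.17191730097339963
green 611 ((505.6711120605469, -287.9176025390625), (128.56167602539062, 127.28827667236328), 8.86699390411377) 0.03587758321454082
wheels pts
[0.60428773 0.15026982 0.10413377] [0.71316538 0.29911822 0.18840704] 293
spindle top 30 [ 0.5059803  -0.28915864  0.08408636]
flange 71 [ 0.50792672 -0.28697875  0.05471469]
side bar n 78
bar dir/pt [ 0.18078117 -0.98352337  0.71050304  0.11862795] yaw of y-axis -79.58473
ends [0.67945583 0.28753747] [0.72491085 0.04024362] 0.251436682736735 mid [0.70218334 0.16389054] 0.165864333230056
green 799 ((501.0607604980469, -293.2595520019531), (128.3289031982422, 124.64325714111328), 8.329619407653809) 0.03610143230895113
wheels pts
[0.59857218 0.15101587 0.12285765] [0.71650645 0.2973266  0.18734632] 357
spindle top 46 [ 0.49864899 -0.29496999  0.08353033]
flange 123 [ 0.49516329 -0.29602769  0.05463003]
```

Run:
```python
from h import *
z=np.load("scene.npz"); a=cv2.resize(z["p"][205:335,270:410],None,fx=5.5,fy=4.6,interpolation=cv2.INTER_CUBIC); save("crop.png",a)
```

```text
(no output)
```

View pics/crop.png

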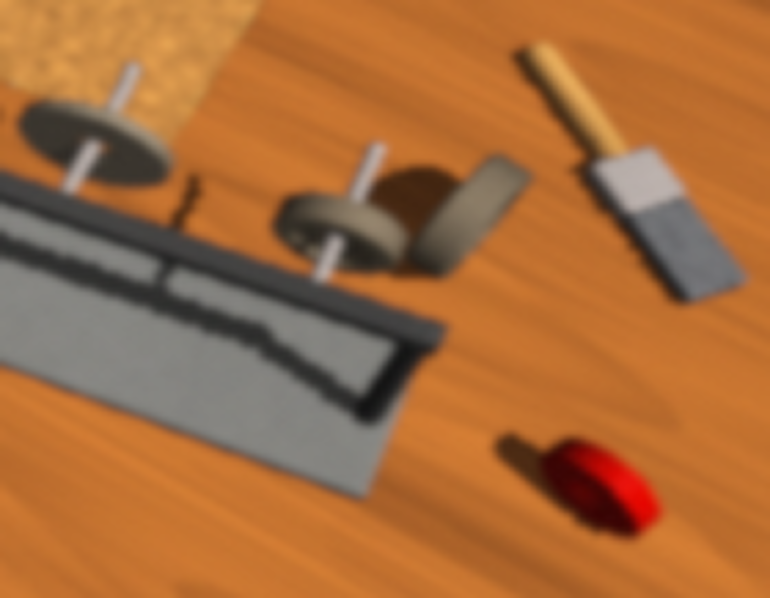

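```bash
python3 -c "
from h import *
print(imaging.camera_info('wrist'))"
python3 -m jog '[{"rotation":[0,0,3],"translation":[40,-20,30],"grip":85},{"rotation":[0,0,6],"translation":[80,-50,60],"grip":85},{"rotation":[0,0,9],"translation":[120,-80,80],"grip":85},{"rotation":[0,0,12],"translation":[160,-110,90],"grip":85},{"rotation":[0,0,15],"translation":[200,-140,90],"grip":85},{"rotation":[0,0,18],"translation":[240,-170,90],"grip":85},{"rotation":[0,0,21],"translation":[280,-200,90],"grip":85},{"rotation":[0,0,22.6],"translation":[320,-230,90],"grip":85},{"rotation":[0,0,22.6],"translation":[360,-260,90],"grip":85},{"rotation":[0,0,22.6],"translation":[400,-290,90],"grip":85},{"rotation":[0,0,22.6],"translation":[440,-315,90],"grip":85},{"rotation":[0,0,22.6],"translation":[470,-320,90],"grip":85},{"rotation":[0,0,22.6],"translation":[470,-320,90],"grip":85},{"rotation":[0,0,22.6],"translation":[470,-320,90],"grip":85}]' 30
python3 - <<'E'
from h import *
o=readout.get_obs(); print(o["q"],o["ee_pos"],o["tcp_rot"],o["time"])
p,d,W=cloud("wrist"); np.savez("w1.npz",p=p,W=W,d=d); save("w1.png",p)
for t in ["wheel","thin_wheel","rack"]: print(t,spotter.spot_in("wrist",t),spotter.mark_of("wrist",t))
E
```

```text
{'vertical_fov': 60.11922028065025, 'cx': 260.8262823596694, 'cy': 187.08173263584266, 'tool_from_camera': array([[-3.48080067e-04, -9.53405615e-01, -3.01691251e-01,
         7.65300777e-02],
       [ 9.99999751e-01, -5.17231670e-04,  4.80794843e-04,
         7.02957644e-04],
       [-6.14436773e-04, -3.01691009e-01,  9.53405558e-01,
        -1.42288875e-01],
       [ 0.00000000e+00,  0.00000000e+00,  0.00000000e+00,
         1.00000000e+00]])}
time: 2.3
ee_pos: [0.5951, 0.2152, 0.3197]
tcp_rot: [-180.0, -0.1, -170.5]
wrist_force: [-0.1, 0.3, -0.3]
opening: 0.0848
grasp_force: 0.0
[1.98809580e+01 2.13290698e+01 3.96918725e+01 1.08500974e+02
 7.55166669e-03 1.04255480e+01] [0.59505009 0.21522142 0.31972817] [-1.79982424e+02 -1.37257208e-01 -1.70544620e+02] 2.3
wheel [{'box': [264.4, 228.1, 62.1, 40.5], 'confidence': 0.55}] [{'uv': [390.1, 215.9], 'confidence': 0.93}, {'uv': [314.1, 117.8], 'confidence': 0.58}, {'uv': [264.5, 227.0], 'confidence': 0.56}]
thin_wheel [{'box': [131.2, 229.9, 87.9, 40.9], 'confidence': 0.79}] [{'uv': [132.1, 226.6], 'confidence': 0.8}, {'uv': [264.3, 226.8], 'confidence': 0.22}]
rack [{'box': [201.2, 226.4, 253.6, 107.9], 'confidence': 0.95}] [{'uv': [218.4, 210.5], 'confidence': 0.85}]
```

View pics/w1.png

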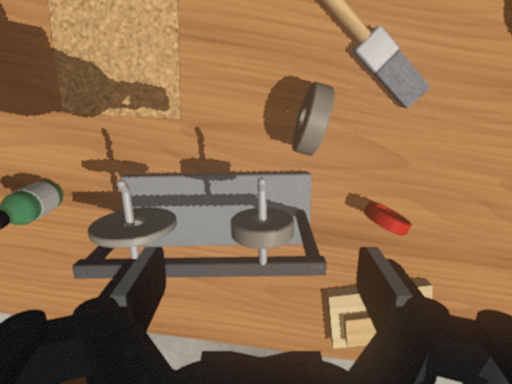

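Wrist view: thick wheel on its peg at (264,228), thin wheel at (132,230), larger grey wheel on the bench at (313,118), red one at (388,219). The bar lies along row 267.

Run:
```python
from h import *
z=np.load("w1.npz"); p,W=z["p"].astype(int),z["W"]
x,y,h=W[...,0],W[...,1],W[...,2]
v,u=np.mgrid[:384,:512]
dark=p.max(-1)<80
B=W[(v>255)&(v<280)&(u>75)&(u<325)&(h>.157)&(h<.175)&dark]
ln=cv2.fitLine(B[:,:2].astype(np.float32),cv2.DIST_HUBER,0,.01,.01).ravel(); ln=ln*1.0
if ln[1]<0: ln[:2]*=-1
s=(B[:,:2]-ln[2:])@ln[:2]; a,b=s.min(),s.max(); mid=ln[2:]+(a+b)/2*ln[:2]
yaw=np.degrees(np.arctan2(-ln[0],ln[1])); print("bar yaw",yaw,"mid",mid,"len",b-a,"z",np.median(B[:,2]), len(B))
ex=np.array([ln[1],-ln[0]]);ey=ln[:2]
def rk(P): q=P[:,:2]-mid; return np.c_[q@ex,q@ey,P[:,2]]*1000
print("bar x width",np.percentile(rk(B)[:,0],[1,99]))
m=(u>228)&(u<300)&(v>205)&(v<252)&(h>.125)&(h<.195)
Q=rk(W[m]); Q=Q[np.abs(Q[:,1]-62)<45]
for lo in range(125,192,5):
    k=Q[(Q[:,2]>=lo)&(Q[:,2]<lo+5)]
    if len(k): print(lo,len(k),"x",np.round(np.percentile(k[:,0],[2,98]),1),"y",np.round(np.percentile(k[:,1],[2,98]),1))
# peg
m=(u>252)&(u<275)&(v>175)&(v<212)&(h>.15)&(h<.18); k=rk(W[m]); print("peg x",k[:,0].min(),k[:,0].max(),"y",np.percentile(k[:,1],[5,50,95]),"z",np.percentile(k[:,2],[5,50,95]))
print("world of y=65,x=-45",mid-0.045*ex+.065*ey)
# pad corner in view
```

```text
bar yaw 10.339619 mid [0.70315573 0.16994106] len 0.25538711344785614 z 0.1605730135844459 730
bar x width [-0.99240634  2.96302524]
125 38 x [-44.6 -43.8] y [46.3 80.2]
130 57 x [-44.8 -43.8] y [42.7 86.9]
135 79 x [-44.7 -43.7] y [38.1 88.9]
140 148 x [-44.7 -35.8] y [38.7 91.8]
145 103 x [-44.7 -39. ] y [35.  93.4]
150 79 x [-44.8 -42.5] y [34.  95.3]
155 98 x [-44.6 -29.8] y [32.7 95.6]
160 253 x [-61.  -13.8] y [34.  95.2]
165 230 x [-59.5 -15.8] y [35.3 92.9]
170 225 x [-44.5 -28.3] y [37.6 90.6]
175 291 x [-44.4 -27.2] y [41.7 86.6]
180 591 x [-44.2 -27.2] y [47.7 81.3]
185 71 x [-42.9 -28. ] y [57.6 72.1]
peg x -91.09468964741244 -56.055698134219405 y [60.68220705 64.29228542 67.99961045] z [162.26066093 164.85992467 171.3436127 ]
world of y=65,x=-45 [0.64722011 0.22580882]
```

```bash
python3 -m jog '[{"rotation":[0,0,0.8],"translation":[31,6,0],"grip":85},{"rotation":[0,0,0.8],"translation":[62,11.5,0],"grip":85},{"rotation":[0,0,0.8],"translation":[62,11.5,-40],"grip":85},{"rotation":[0,0,0.8],"translation":[62,11.5,-80],"grip":85},{"rotation":[0,0,0.8],"translation":[62,11.5,-110],"grip":85},{"rotation":[0,0,0.8],"translation":[62,11.5,-140],"grip":85},{"rotation":[0,0,0.8],"translation":[62,11.5,-165],"grip":85},{"rotation":[0,0,0.8],"translation":[62,11.5,-185],"grip":85},{"rotation":[0,0,0.8],"translation":[62,11.5,-193],"grip":85},{"rotation":[0,0,0.8],"translation":[62,11.5,-193],"grip":85},{"rotation":[0,0,0.8],"translation":[62,11.5,-193],"grip":85}]' 40
python3 - <<'E'
from h import *
o=readout.get_obs(); print(o["q"],o["ee_pos"],o["tcp_rot"],o["wrist_force"])
p,d,W=cloud("wrist"); np.savez("w2.npz",p=p,W=W,d=d); save("w2.png",p)
E
```

```text
time: 3.75
ee_pos: [0.6564, 0.2276, 0.1298]
tcp_rot: [180.0, 0.1, -169.6]
wrist_force: [-0.0, 0.3, -0.2]
opening: 0.0846
grasp_force: 0.0
[1.91214625e+01 2.45128416e+01 2.23854578e+01 8.77811530e+01
 3.52425973e-04 8.75723684e+00] [0.65643271 0.22758748 0.1297528 ] [ 1.79985727e+02  9.03432603e-02 -1.69635785e+02] [-0.01345283  0.25242616 -0.23414188]
```

View pics/w2.png

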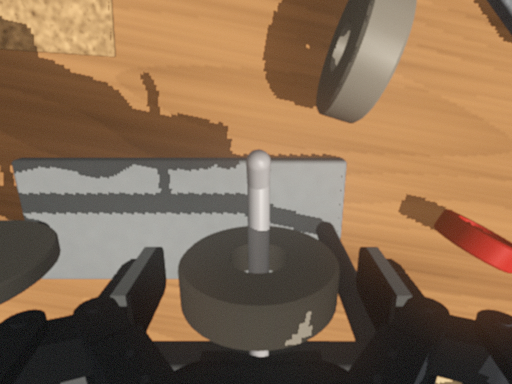

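Wheel centred between the open fingers (centre col ~259), with the peg through its bore. Closing on the rim.

```bash
python3 -m jog '[{"rotation":[0,0,0],"translation":[0,0,0],"grip":58},{"rotation":[0,0,0],"translation":[0,0,0],"grip":58},{"rotation":[0,0,0],"translation":[0,0,0],"grip":58},{"rotation":[0,0,0],"translation":[0,0,0],"grip":58},{"rotation":[0,0,0],"translation":[0,0,0],"grip":58},{"rotation":[0,0,0],"translation":[0,0,0],"grip":58},{"rotation":[0,0,0],"translation":[0,0,0],"grip":58},{"rotation":[0,0,0],"translation":[0,0,0],"grip":58},{"rotation":[0,0,0],"translation":[0,0,4],"grip":58},{"rotation":[0,0,0],"translation":[0,0,8],"grip":58},{"rotation":[0,0,0],"translation":[0,0,12],"grip":58},{"rotation":[0,0,0],"translation":[0,0,12],"grip":58}]' 40
python3 - <<'E'
from h import *
o=readout.get_obs(); print(o["q"],o["ee_pos"],o["tcp_rot"],o["wrist_force"],o["opening"],o["grasp_force"])
p,d,W=cloud("wrist"); np.savez("w3.npz",p=p,W=W,d=d); save("w3.png",p)
ex=np.array([.9838,.1795]);ey=np.array([-.1795,.9838]); q=W[...,:2]-o["ee_pos"][:2]
X=q@ex*1000; Y=q@ey*1000; Z=W[...,2]*1000
for lo in range(120,205,6):
    m=(Z>=lo)&(Z<lo+6)&(abs(X)<14)&(abs(Y)<31)
    if m.sum()>5: print(lo,m.sum(),np.percentile(X[m],[2,98]),np.percentile(Y[m],[2,98]))
E
```

```text
time: 5.0
ee_pos: [0.6564, 0.2273, 0.1409]
tcp_rot: [180.0, 0.0, -169.7]
wrist_force: [0.2, 0.5, -1.2]
opening: 0.0622
grasp_force: 43.9
[ 1.91001585e+01  2.46339828e+01  2.37771472e+01  8.91040255e+01
 -2.70350255e-03  8.75436681e+00] [0.65644198 0.22730122 0.14090421] [ 1.79996715e+02  3.90944398e-02 -1.69654210e+02] [ 0.17405221  0.5185715  -1.19906484] 0.06223303246017926 43.85898600972723
132 105 [-9.67985372 -8.81858344] [-13.73235288  14.05677605]
138 357 [-9.88342778 -8.72804324] [-19.98175773  21.36179835]
144 548 [-9.85255605 -8.62411211] [-24.95921379  25.30461545]
150 1247 [-9.77820862  2.82098298] [-27.58712756  27.15523978]
156 944 [-9.88668539 -1.00747063] [-29.66353959  29.44931915]
162 1243 [-13.35376499  -2.51697423] [-30.02390413  29.6428282 ]
168 996 [-9.83041815  5.92477904] [-30.9516079   30.06623476]
174 1749 [-9.85787138  7.13387497] [-30.95598961  29.62747359]
180 2230 [-9.80010131  6.6051622 ] [-30.89296926  27.29855209]
186 2912 [-9.68883596  6.84783404] [-21.97201851  22.78157513]
192 4339 [-9.5854568   7.08787484] [-14.60871593  15.08343388]
198 192 [-12.10002143 -10.56692132] [-30.84660354  30.81508692]
```

View pics/w3.png

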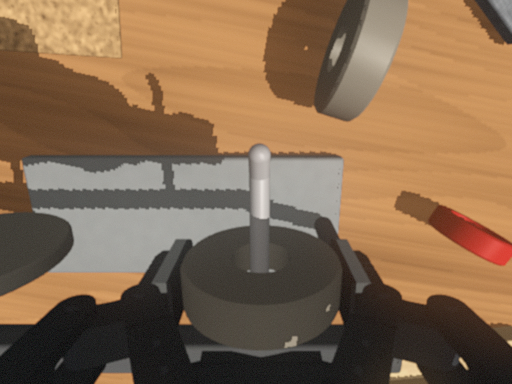

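Wheel is gripped (44 N) and lifted, with the peg centred in the bore. Now sliding it off along the peg.

```bash
python3 -m jog '[{"rotation":[0,0,0],"translation":[-10,-2,0],"grip":58},{"rotation":[0,0,0],"translation":[-25,-4.5,0],"grip":58},{"rotation":[0,0,0],"translation":[-39,-7,0],"grip":58},{"rotation":[0,0,0],"translation":[-54,-10,0],"grip":58},{"rotation":[0,0,0],"translation":[-69,-12.5,0],"grip":58},{"rotation":[0,0,0],"translation":[-84,-15,0],"grip":58},{"rotation":[0,0,0],"translation":[-105,-19,5],"grip":58},{"rotation":[0,0,0],"translation":[-128,-30,20],"grip":58},{"rotation":[0,0,0],"translation":[-140,-50,40],"grip":58},{"rotation":[0,0,0],"translation":[-145,-80,50],"grip":58},{"rotation":[0,0,0],"translation":[-145,-80,50],"grip":58},{"rotation":[0,0,0],"translation":[-145,-80,50],"grip":58}]' 40
python3 - <<'E'
from h import *
o=readout.get_obs(); print(o["q"],o["ee_pos"],o["tcp_rot"],o["wrist_force"],o["opening"],o["grasp_force"])
p,d,W=cloud("wrist"); np.savez("w4.npz",p=p,W=W)
p,d,W=cloud("side"); np.savez("s4.npz",p=p,W=W)
for c in ["scene","side"]:
    z=np.load(c+".npz"); p,W=z["p"].astype(int),z["W"]
    x,y,h=W[...,0],W[...,1],W[...,2]
    m=(h>.0015)&(h<.008)&(x>.35)&(x<.65)&(y>-.15)&(y<.15)
    m=cv2.morphologyEx(m.astype(np.uint8),cv2.MORPH_OPEN,np.ones((5,5)))>0
    P=(W[m][:,:2]*1000).astype(np.float32); print(c,cv2.minAreaRect(P),len(P),np.median(W[m][:,2]))
E
```

```text
time: 6.25
ee_pos: [0.5113, 0.1469, 0.1906]
tcp_rot: [180.0, 0.1, -169.7]
wrist_force: [-0.5, 0.6, -1.8]
opening: 0.0628
grasp_force: 44.2
[1.60287566e+01 1.79194139e+00 2.21841560e+00 9.03745184e+01
 8.03296564e-03 5.74916819e+00] [0.51134768 0.14694595 0.19055533] [ 1.79986803e+02  5.08897324e-02 -1.69720414e+02] [-0.45139813  0.58308488 -1.81220404] 0.06280798558819055 44.15489851320672
scene ((501.0079040527344, 10.567909240722656), (151.35362243652344, 151.29071044921875), 14.741230010986328) 389 0.00443978570026915
side ((483.4762268066406, -10.799148559570312), (160.90721130371094, 133.8380584716797), 36.713802337646484) 489 0.004246566055294498
```

```bash
python3 -m jog '[{"rotation":[0,0,-3],"translation":[-3,-30,4],"grip":58},{"rotation":[0,0,-6],"translation":[-6,-65,8],"grip":58},{"rotation":[0,0,-9],"translation":[-9,-100,10],"grip":58},{"rotation":[0,0,-10.3],"translation":[-11,-130,10],"grip":58},{"rotation":[0,0,-10.3],"translation":[-11,-135,10],"grip":58},{"rotation":[0,0,-10.3],"translation":[-11,-135,10],"grip":58}]' 40
python3 -m jog '[{"rotation":[0,-7,0],"translation":[3,0,0],"grip":58},{"rotation":[0,-14,0],"translation":[6,0,0],"grip":58},{"rotation":[0,-21,0],"translation":[9,0,0],"grip":58},{"rotation":[0,-28,0],"translation":[12,0,-10],"grip":58},{"rotation":[0,-35,0],"translation":[15,0,-20],"grip":58},{"rotation":[0,-42,0],"translation":[18,0,-30],"grip":58},{"rotation":[0,-49,0],"translation":[20,0,-40],"grip":58},{"rotation":[0,-55,0],"translation":[20,0,-60],"grip":58},{"rotation":[0,-55,0],"translation":[20,0,-70],"grip":58},{"rotation":[0,-55,0],"translation":[20,0,-70],"grip":58}]' 40
python3 - <<'E'
from h import *
o=readout.get_obs(); print(o["q"],o["ee_pos"],o["tcp_rot"],o["wrist_force"],o["opening"],o["grasp_force"])
p,d,W=cloud("side"); np.savez("s5.npz",p=p,W=W)
f,cx,cy,i=K("side"); 
save("s5.png",cv2.resize(p[80:330,110:400],None,fx=2.4,fy=2.4))
E
```

```text
time: 6.95
ee_pos: [0.5003, 0.0121, 0.1997]
tcp_rot: [180.0, -0.1, -180.0]
wrist_force: [0.1, 1.7, -1.2]
opening: 0.0625
grasp_force: 44.3
time: 7.95
ee_pos: [0.5477, 0.0148, 0.1236]
tcp_rot: [-179.9, 53.7, -179.8]
wrist_force: [-0.8, -0.3, -0.6]
opening: 0.0628
grasp_force: 44.5
[  2.63332112 -48.44846057 -59.14145987  25.64088241  -2.09582426
   1.45893548] [0.54768523 0.0147557  0.12361833] [-179.88867403   53.69422287 -179.82954787] [-0.77025753 -0.28445204 -0.56340416] 0.06284635921586759 44.484367116983776
```

View pics/s5.png

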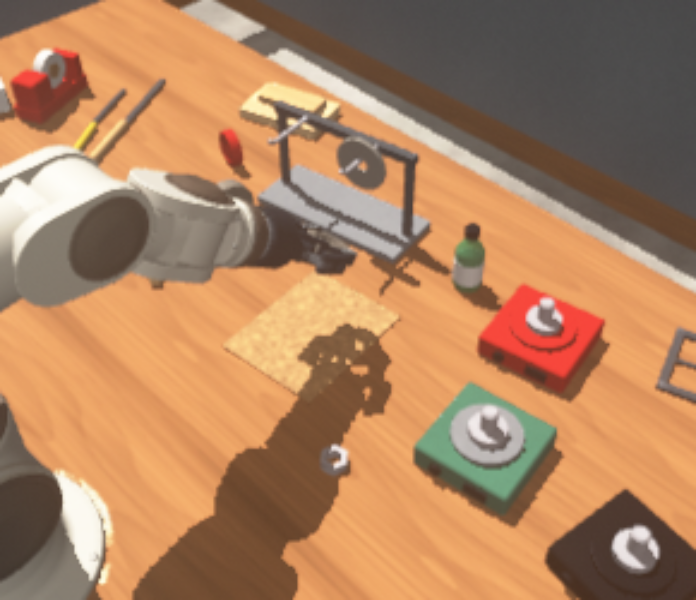

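```bash
cat > fk.py <<'E'
import numpy as np
from scipy.optimize import fsolve
D=np.array([[5.011,10.033,95.101,.5498,.23057],[21.329,39.692,108.501,.63278,.31973],[24.513,22.385,87.781,.69477,.12975],[24.634,23.777,89.104,.69468,.1409],[1.792,2.218,90.3745,.53204,.19055],[-48.448,-59.141,25.641,.54788,.12362]])
def rows(q2,q3,q4):
    a,b=np.radians(q2),np.radians(q3-q2); d=np.radians(q4)-b
    s,c,S,C=np.sin(a),np.cos(a),np.sin(b),np.cos(b)
    # L1c(sin a,cos a) L1s(cos a,-sin a) L2c(cos b,sin b) L2s(-sin b,cos b) r0 z0 L3
    return np.array([[s,c,C,-S,1,0,np.cos(d)],[c,-s,S,C,0,1,-np.sin(d)]])
E
python3 - <<'E'
from fk import *
A=[];y=[]
for q2,q3,q4,r,z in D:
    a,b=np.radians(q2),np.radians(q3-q2); d=np.radians(q4)-b
    A.append([np.sin(a),np.cos(a),np.cos(b),-np.sin(b),1,0,np.cos(d)]);y.append(r)
    A.append([np.cos(a),-np.sin(a),np.sin(b),np.cos(b),0,1,-np.sin(d)]);y.append(z)
A=np.array(A);y=np.array(y)
s,_,rk,sv=np.linalg.lstsq(A,y,rcond=None); print(s,rk,sv,np.abs(A@s-y).max())
def fk(q2,q3,down):
    a,b=np.radians(q2),np.radians(q3-q2); d=np.radians(down)
    return np.array([np.dot([np.sin(a),np.cos(a),np.cos(b),-np.sin(b),1,0,np.cos(d)],s),np.dot([np.cos(a),-np.sin(a),np.sin(b),np.cos(b),0,1,-np.sin(d)],s)])
for dn in [30,35,40,45,50]:
  for xc in [.50,.53,.56]:
    t=np.radians(90-0*dn); th=np.radians(dn)
    zc=.004+.032*np.sin(th)+.009*np.cos(th)
    for up in [0,.06]:
        tgt=np.array([xc+.024*np.cos(th),zc+up-.024*np.sin(th)])
        q,inf,ok,_=fsolve(lambda q:fk(q[0],q[1],dn)-tgt,[-30,-40],full_output=1)
        print(dn,xc,up,np.round(q,1),"q4",round(dn+q[1]-q[0],1),ok)
E
```

```text
[ 4.20067368e-01  1.07803480e-04  5.18770306e-01  3.60590257e-02
 -5.67819578e-05  1.60034606e-01  4.29230400e-01] 7 [4.76985028 4.1265204  1.07358269 0.96710927 0.25751922 0.1911258
 0.17214044] 2.8040311629673464e-05
30 0.5 0 [-54.1 -77.9] q4 6.2 1
30 0.5 0.06 [-60.4 -72.9] q4 17.5 1
30 0.53 0 [-42.1 -73.7] q4 -1.6 1
30 0.53 0.06 [-50.  -69.6] q4 10.5 1
30 0.56 0 [-32.8 -69.7] q4 -6.9 1
30 0.56 0.06 [-41.2 -66.1] q4 5.1 1
35 0.5 0 [-50.8 -73.1] q4 12.7 1
35 0.5 0.06 [-55.6 -67.9] q4 22.7 1
35 0.53 0 [-41.  -69.4] q4 6.6 1
35 0.53 0.06 [-46.9 -64.8] q4 17.1 1
35 0.56 0 [-32.8 -65.6] q4 2.1 1
35 0.56 0.06 [-39.2 -61.5] q4 12.7 1
40 0.5 0 [-46.9 -68.2] q4 18.7 1
40 0.5 0.06 [-50.7 -62.9] q4 27.8 1
40 0.53 0 [-38.6 -64.8] q4 13.8 1
40 0.53 0.06 [-43.2 -59.9] q4 23.3 1
40 0.56 0 [-31.3 -61.2] q4 10.1 1
40 0.56 0.06 [-36.4 -56.7] q4 19.7 1
45 0.5 0 [-42.7 -63.3] q4 24.3 1
45 0.5 0.06 [-45.9 -57.9] q4 32.9 1
45 0.53 0 [-35.4 -60. ] q4 20.4 1
45 0.53 0.06 [-39.2 -55. ] q4 29.3 1
45 0.56 0 [-28.9 -56.5] q4 17.4 1
45 0.56 0.06 [-33.1 -51.8] q4 26.3 1
50 0.5 0 [-38.2 -58.4] q4 29.8 1
50 0.5 0.06 [-41. -53.] q4 38.0 1
50 0.53 0 [-31.8 -55.1] q4 26.6 1
50 0.53 0.06 [-35. -50.] q4 35.0 1
50 0.56 0 [-25.9 -51.7] q4 24.2 1
50 0.56 0.06 [-29.4 -46.9] q4 32.5 1
```

```bash
python3 -m jog '[{"rotation":[0,3,0],"translation":[5,-3,-10],"grip":58},{"rotation":[0,5.7,0],"translation":[5,-3,-20],"grip":58},{"rotation":[0,5.7,0],"translation":[5,-3,-20],"grip":58}]' 40
python3 - <<'E'
from h import *
o=readout.get_obs(); print(o["q"],o["ee_pos"],o["tcp_rot"])
W=np.load("w1.npz")["W"]
for u,v in [(178,115),(50,110),(120,114),(178,60),(178,10),(90,50)]: print(u,v,W[v,u])
E
```

```text
time: 8.3
ee_pos: [0.5557, 0.011, 0.1105]
tcp_rot: [-179.9, 48.4, -179.9]
wrist_force: [0.2, 0.3, -1.1]
opening: 0.0624
grasp_force: 44.5
[  1.87031927 -41.70494846 -54.34689976  28.93187154  -1.44552629
   1.19751085] [0.55566367 0.01095171 0.11050335] [-179.90484501   48.44227889 -179.93445475]
178 115 [0.57945914 0.09913958 0.00334704]
50 110 [ 6.01793387e-01 -7.41108276e-02 -2.39385938e-05]
120 114 [0.59122872 0.02091157 0.0020332 ]
178 60 [0.50970555 0.09278855 0.00312055]
178 10 [ 0.45109257  0.08657867 -0.00072796]
90 50 [ 0.51623375 -0.01956024  0.00352875]
```

```bash
python3 -m jog '[{"rotation":[0,0,0],"translation":[-1,0,-20],"grip":58},{"rotation":[0,0,0],"translation":[-2,0,-40],"grip":58},{"rotation":[0,0,0],"translation":[-3,0,-60],"grip":58},{"rotation":[0,0,0],"translation":[-3,0,-75],"grip":58},{"rotation":[0,0,0],"translation":[-3,0,-84],"grip":58},{"rotation":[0,0,0],"translation":[-3,0,-88],"grip":58},{"rotation":[0,0,0],"translation":[-3,0,-88],"grip":58}]' 40
python3 - <<'E'
from h import *
o=readout.get_obs(); print(o["q"],o["ee_pos"],o["tcp_rot"])
p,d,W=cloud("wrist"); np.savez("w6.npz",p=p,W=W); save("w6.png",p)
E
```

```text
time: 9.0
ee_pos: [0.5516, 0.0108, 0.0195]
tcp_rot: [-179.9, 48.4, -179.9]
wrist_force: [-0.1, -0.4, -1.2]
opening: 0.0627
grasp_force: 44.6
[  1.88016514 -37.04564539 -62.54527892  16.11171101  -1.46845235
   1.19960084] [0.55156017 0.01079849 0.0195176 ] [-179.88249734   48.40525925 -179.92642416]
```

View pics/w6.png

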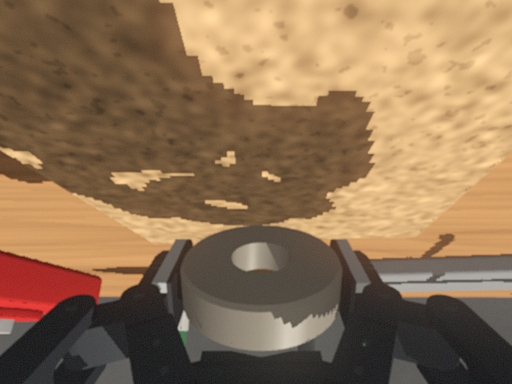

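Wheel held over the cork (wheel centre at 262,258), tilted ~42°, plain face down toward the pad. Lowering gently to contact, with a lighter grip so it can pivot.

```bash
python3 -m jog '[{"rotation":[0,0,0],"translation":[0,0,-1],"grip":58},{"rotation":[0,0,0],"translation":[0,0,-2],"grip":58},{"rotation":[0,0,0],"translation":[0,0,-3],"grip":58},{"rotation":[0,0,0],"translation":[0,0,-4],"grip":58},{"rotation":[0,0,0],"translation":[0,0,-5],"grip":58},{"rotation":[0,0,0],"translation":[0,0,-5],"grip":58}]' 20
python3 -m jog '[{"rotation":[0,0,0],"translation":[0,0,-1],"grip":58},{"rotation":[0,0,0],"translation":[0,0,-2],"grip":58},{"rotation":[0,0,0],"translation":[0,0,-3],"grip":58},{"rotation":[0,0,0],"translation":[0,0,-3],"grip":58}]' 20
```

```text
time: 9.65
ee_pos: [0.5528, 0.0107, 0.0165]
tcp_rot: [-179.9, 48.6, -179.9]
wrist_force: [-4.7, 0.7, 9.3]
opening: 0.0626
grasp_force: 45.7
time: 10.05
ee_pos: [0.5544, 0.0107, 0.0162]
tcp_rot: [-179.9, 48.9, -180.0]
wrist_force: [-1.7, -0.6, 12.5]
opening: 0.0629
grasp_force: 45.7
```

```bash
python3 -m jog '[{"rotation":[0,0,0],"translation":[0,0,1],"grip":58},{"rotation":[0,0,0],"translation":[0,0,3],"grip":62},{"rotation":[0,0,0],"translation":[0,0,3],"grip":62.8},{"rotation":[0,0,0],"translation":[0,0,3],"grip":63.3},{"rotation":[0,0,0],"translation":[0,0,3],"grip":63.8},{"rotation":[0,0,0],"translation":[0,0,3],"grip":64.3},{"rotation":[0,0,0],"translation":[0,0,3],"grip":64.8},{"rotation":[0,0,0],"translation":[0,0,3],"grip":65.5},{"rotation":[0,0,0],"translation":[0,0,3],"grip":67},{"rotation":[0,0,0],"translation":[0,0,3],"grip":70},{"rotation":[0,0,0],"translation":[0,0,3],"grip":78},{"rotation":[0,0,0],"translation":[0,0,3],"grip":85},{"rotation":[0,0,0],"translation":[0,0,3],"grip":85},{"rotation":[0,0,0],"translation":[0,0,3],"grip":85}]' 20
python3 - <<'E'
from h import *
o=readout.get_obs()
p,d,W=cloud("wrist"); np.savez("w7.npz",p=p,W=W); save("w7.png",p)
x,y,h=W[...,0],W[...,1],W[...,2]
m=(h>.012)&(h<.06)&(x>.46)&(x<.6)&(abs(y-.011)<.031)
Q=W[m]; print(len(Q),Q.min(0),Q.max(0),np.percentile(Q[:,2],[5,25,50,75,95]))
E
```

```text
time: 11.45
ee_pos: [0.5512, 0.0107, 0.0137]
tcp_rot: [-179.9, 48.4, -179.9]
wrist_force: [-0.3, -0.3, 0.4]
opening: 0.0848
grasp_force: 0.0
18065 [ 0.47187844 -0.01999621  0.01200348] [0.55129117 0.04199797 0.05999998] [0.01385616 0.01858217 0.02203126 0.05706454 0.05941298]
```

View pics/w7.png

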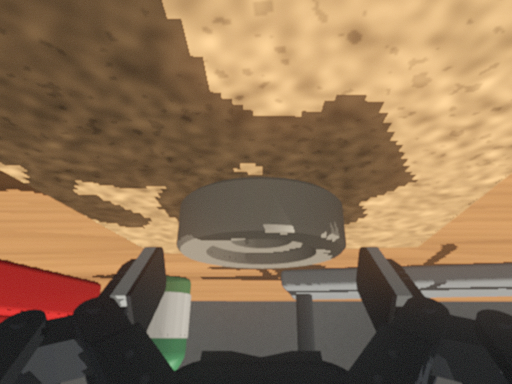

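Wheel lies flat on the cork, recess up, free of the fingers (wheel at 262,220). Backing up and straightening the tool above it.

```bash
python3 -m jog '[{"rotation":[0,0,0],"translation":[-4,0,15],"grip":85},{"rotation":[0,0,0],"translation":[-10,0,45],"grip":85},{"rotation":[0,8,0],"translation":[-14,0,75],"grip":85},{"rotation":[0,16,0],"translation":[-18,0,108],"grip":85},{"rotation":[0,24,0],"translation":[-22,0,108],"grip":85},{"rotation":[0,32,0],"translation":[-26,0,108],"grip":85},{"rotation":[0,40,0],"translation":[-31,0,108],"grip":85},{"rotation":[0,48.4,0],"translation":[-31,0,108],"grip":85},{"rotation":[0,48.4,0],"translation":[-31,0,108],"grip":85},{"rotation":[0,48.4,0],"translation":[-31,0,108],"grip":85},{"rotation":[0,48.4,0],"translation":[-31,0,108],"grip":85}]' 20
cat >> h.py <<'E'
def circ(P):
    P=P[:,:2]; A=np.c_[2*P,np.ones(len(P))]; s=np.linalg.lstsq(A,(P**2).sum(1),rcond=None)[0]
    return s[:2],np.sqrt(s[2]+s[0]**2+s[1]**2)
def disc(W,lo,hi,c0,rad):
    "centre, radius of the outer outline of what stands between heights lo and hi near c0"
    m=((W[...,2]>lo)&(W[...,2]<hi)&(np.hypot(W[...,0]-c0[0],W[...,1]-c0[1])<rad)).astype(np.uint8)
    cs,_=cv2.findContours(m,cv2.RETR_EXTERNAL,cv2.CHAIN_APPROX_NONE); k=max(cs,key=cv2.contourArea)[:,0]
    (uc,vc),r=cv2.minEnclosingCircle(k); P=W[k[:,1],k[:,0]]; c,r=circ(P)
    e=np.hypot(*(P[:,:2]-c).T)-r; P=P[abs(e)<.0015]; c,r=circ(P)
    return c,r,len(P),len(k),(uc,vc)
E
python3 - <<'E'
from h import *
o=readout.get_obs(); print(o["ee_pos"],o["tcp_rot"])
p,d,W=cloud("wrist"); np.savez("w8.npz",p=p,W=W,T=ext("wrist")); save("w8.png",p)
h=W[...,2]; m=(h>.019)&(h<.026); print("top z",np.median(h[m]))
print(disc(W,.019,.027,(.52,.011),.06))
E
```

```text
time: 12.6
ee_pos: [0.5199, 0.0107, 0.1223]
tcp_rot: [-179.9, 0.1, -180.0]
wrist_force: [-0.5, 0.6, 0.2]
opening: 0.0852
grasp_force: 0.0
[0.51985899 0.01067446 0.12232814] [-1.79928946e+02  1.19047373e-01 -1.79952826e+02]
top z 0.021828699969697232
(array([0.52107068, 0.0111035 ]), np.float64(0.03156155163699424), 228, 228, (260.7570495605469, 186.28639221191406))
```

View pics/w8.png

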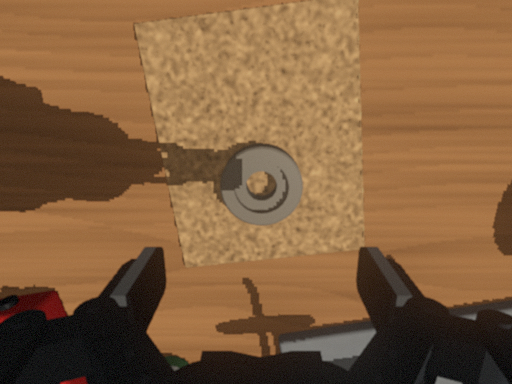

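Wheel flat at (261,186), recess up, on the cork. Checking from the earlier picture where the finger tips sit at a 62 mm opening.

Run:
```python
from h import *
W=np.load("w3.npz")["W"]; ee=np.array([.65644,.22730,.1409])
ex=np.array([.9838,.1795]);ey=np.array([-.1795,.9838]); q=W[...,:2]-ee[:2]
X=q@ex*1000; Y=q@ey*1000; Z=(W[...,2]-ee[2])*1000
m=(abs(X)<14)&(abs(Y)>31.5)&(abs(Y)<50)&(Z>-15)&(Z<60)
for lo in range(-14,40,4):
    k=m&(Z>=lo)&(Z<lo+4); 
    if k.sum()>3: print(lo,k.sum(),np.percentile(X[k],[2,98]),np.percentile(abs(Y[k]),[2,98]))
```

```text
6 27 [-9.92684683 -5.77560326] [31.56672909 37.14238855]
10 160 [-10.48033338  -5.72671237] [31.54899413 43.32924141]
14 232 [-10.60527585  -5.59865768] [31.72000866 44.61689666]
18 282 [-10.57372238  -5.41035996] [31.62030274 45.00804632]
22 268 [-10.71362701  -5.57139879] [31.66541424 44.97162134]
26 332 [-10.62976365   2.93617416] [31.66123566 44.87022613]
30 453 [-10.66712915  10.19934018] [31.54040452 44.61542984]
34 456 [-10.73382421  10.10977689] [31.53346366 44.59560262]
38 385 [-10.74253005   9.53787668] [31.54010774 38.00415621]
```

```bash
python3 -m jog '[{"rotation":[0,0,0],"translation":[1,0.5,-30],"grip":85},{"rotation":[0,0,0],"translation":[1,0.5,-65],"grip":85},{"rotation":[0,0,0],"translation":[1,0.5,-95],"grip":85},{"rotation":[0,0,0],"translation":[1,0.5,-112],"grip":85},{"rotation":[0,0,0],"translation":[1,0.5,-122],"grip":85},{"rotation":[0,0,0],"translation":[1,0.5,-122],"grip":85},{"rotation":[0,0,0],"translation":[1,0.5,-122],"grip":85}]' 40
python3 -m jog '[{"rotation":[0,0,0],"translation":[0,0,0],"grip":58},{"rotation":[0,0,0],"translation":[0,0,0],"grip":58},{"rotation":[0,0,0],"translation":[0,0,0],"grip":58},{"rotation":[0,0,0],"translation":[0,0,0],"grip":58},{"rotation":[0,0,0],"translation":[0,0,0],"grip":58},{"rotation":[0,0,0],"translation":[0,0,0],"grip":58},{"rotation":[0,0,0],"translation":[0,0,0],"grip":58},{"rotation":[0,0,0],"translation":[0,0,0],"grip":58},{"rotation":[0,0,0],"translation":[0,0,0],"grip":58}]' 40
```

```text
time: 13.35
ee_pos: [0.5217, 0.0112, 0.0015]
tcp_rot: [-179.9, 0.1, -180.0]
wrist_force: [-0.8, -0.8, -0.3]
opening: 0.0849
grasp_force: 0.0
time: 14.25
ee_pos: [0.522, 0.0112, 0.0013]
tcp_rot: [-179.9, 0.1, -180.0]
wrist_force: [-2.6, 0.4, 6.5]
opening: 0.0625
grasp_force: 43.2
```

```bash
python3 -m jog '[{"rotation":[0,0,0],"translation":[0,0,10],"grip":58},{"rotation":[0,0,0],"translation":[0,0,40],"grip":58},{"rotation":[0,0,0],"translation":[0,0,80],"grip":58},{"rotation":[0,0,0],"translation":[0,-20,120],"grip":58},{"rotation":[0,0,0],"translation":[0,-50,155],"grip":58},{"rotation":[0,0,0],"translation":[0,-90,183],"grip":58},{"rotation":[0,0,0],"translation":[2,-130,183],"grip":58},{"rotation":[0,0,0],"translation":[2,-170,183],"grip":58},{"rotation":[0,0,0],"translation":[2,-210,183],"grip":58},{"rotation":[0,0,0],"translation":[2,-250,183],"grip":58},{"rotation":[0,0,0],"translation":[2,-285,183],"grip":58},{"rotation":[0,0,0],"translation":[2,-301,183],"grip":58},{"rotation":[0,0,0],"translation":[2,-301,183],"grip":58},{"rotation":[0,0,0],"translation":[2,-301,183],"grip":58},{"rotation":[0,0,0],"translation":[2,-301,183],"grip":58}]' 40
python3 - <<'E'
from h import *
o=readout.get_obs(); print(o["ee_pos"],o["tcp_rot"],o["q"])
p,d,W=cloud("wrist"); np.savez("w9.npz",p=p,W=W,d=d,T=ext("wrist")); save("w9.png",p)
ee=o["ee_pos"]
print("spindle",disc(W,.079,.09,(ee[0]-.02,ee[1]),.03))
m=(W[...,2]>.08)&(W[...,2]<.09); print(np.median(W[m],0),m.sum())
print("flange",disc(W,.051,.1,(ee[0]-.02,ee[1]),.04))
h=W[...,2]; m=(h>ee[2])&(h<ee[2]+.03)&(abs(W[...,0]-ee[0])<.04)&(abs(W[...,1]-ee[1])<.031)
print("held top z rel",np.percentile(h[m]-ee[2],[5,50,90,95,99]))
try: print("held",disc(W,ee[2]+.0175,ee[2]+.024,ee[:2],.034))
except Exception as e: print(e)
E
```

```text
time: 15.75
ee_pos: [0.5234, -0.2887, 0.183]
tcp_rot: [-179.9, -0.0, -179.9]
wrist_force: [-0.7, 0.6, -1.6]
opening: 0.0622
grasp_force: 44.7
[ 0.52335716 -0.2886965   0.18304672] [-1.79938741e+02 -2.69626997e-02 -1.79890217e+02] [-2.88504115e+01  1.08564028e+01  1.12613030e+01  9.03988298e+01
 -6.66540990e-02 -2.89602126e+01]
spindle (array([ 0.5029761 , -0.29209986]), np.float64(0.009964763013538241), 76, 76, (255.48501586914062, 160.29656982421875))
[ 0.50277167 -0.2917427   0.08430583] 619
flange (array([ 0.50301673, -0.29210239]), np.float64(0.02333301216929081), 162, 162, (256.2892761230469, 152.24098205566406))
held top z rel [0.00907065 0.01973724 0.02102928 0.02132205 0.02525912]
held (array([ 0.52198935, -0.28820336]), np.float64(0.03162592980349752), 433, 471, (259.0982971191406, 269.2259521484375))
```

View pics/w9.png

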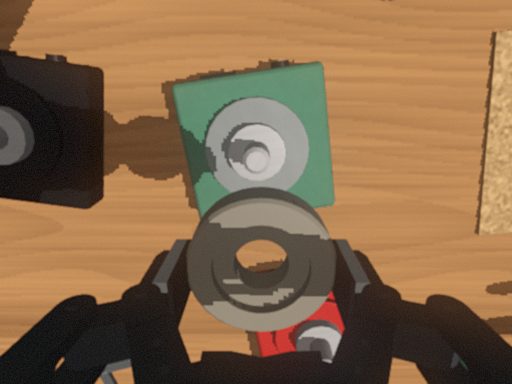

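Green grinder's spindle at (256,159), wheel held level with its recess up (262,258). Moving the wheel over the spindle and starting down.

```bash
python3 -m jog '[{"rotation":[0,0,0],"translation":[-10,-2,0],"grip":58},{"rotation":[0,0,0],"translation":[-19.2,-3.6,-15],"grip":58},{"rotation":[0,0,0],"translation":[-19.2,-3.6,-40],"grip":58},{"rotation":[0,0,0],"translation":[-19.2,-3.6,-65],"grip":58},{"rotation":[0,0,0],"translation":[-19.2,-3.6,-82],"grip":58},{"rotation":[0,0,0],"translation":[-19.2,-3.6,-92],"grip":58},{"rotation":[0,0,0],"translation":[-19.2,-3.6,-95],"grip":58},{"rotation":[0,0,0],"translation":[-19.2,-3.6,-95],"grip":58}]' 40
python3 -m jog '[{"rotation":[0,0,0],"translation":[0,0,-1.5],"grip":58},{"rotation":[0,0,0],"translation":[0,0,-3],"grip":58},{"rotation":[0,0,0],"translation":[0,0,-4.5],"grip":58},{"rotation":[0,0,0],"translation":[0,0,-6],"grip":58},{"rotation":[0,0,0],"translation":[0,0,-7.5],"grip":58},{"rotation":[0,0,0],"translation":[0,0,-9],"grip":58},{"rotation":[0,0,0],"translation":[0,0,-9],"grip":58}]' 40
```

```text
time: 16.6
ee_pos: [0.5039, -0.2933, 0.0881]
tcp_rot: [-179.9, -0.0, -179.9]
wrist_force: [0.7, -0.0, -1.0]
opening: 0.0624
grasp_force: 44.7
time: 17.3
ee_pos: [0.5038, -0.2933, 0.0783]
tcp_rot: [-179.9, -0.1, -180.0]
wrist_force: [-0.5, -0.5, -2.1]
opening: 0.0625
grasp_force: 44.7
```

```bash
python3 -m jog '[{"rotation":[0,0,0],"translation":[0,0,-2],"grip":58},{"rotation":[0,0,0],"translation":[0,0,-4],"grip":58},{"rotation":[0,0,0],"translation":[0,0,-6],"grip":58},{"rotation":[0,0,0],"translation":[0,0,-9],"grip":58},{"rotation":[0,0,0],"translation":[0,0,-12],"grip":58},{"rotation":[0,0,0],"translation":[0,0,-15],"grip":58},{"rotation":[0,0,0],"translation":[0,0,-18],"grip":58},{"rotation":[0,0,0],"translation":[0,0,-20],"grip":58},{"rotation":[0,0,0],"translation":[0,0,-20],"grip":58}]' 40
python3 -m jog '[{"rotation":[0,0,0],"translation":[0,0,-1],"grip":58},{"rotation":[0,0,0],"translation":[0,0,-2],"grip":58},{"rotation":[0,0,0],"translation":[0,0,-3],"grip":58},{"rotation":[0,0,0],"translation":[0,0,-4],"grip":58},{"rotation":[0,0,0],"translation":[0,0,-5],"grip":58},{"rotation":[0,0,0],"translation":[0,0,-6],"grip":58},{"rotation":[0,0,0],"translation":[0,0,-6],"grip":58}]' 40
```

```text
time: 18.2
ee_pos: [0.5038, -0.2933, 0.0583]
tcp_rot: [-179.9, -0.1, -180.0]
wrist_force: [0.4, 0.7, -1.2]
opening: 0.0621
grasp_force: 44.7
time: 18.9
ee_pos: [0.5039, -0.2934, 0.0525]
tcp_rot: [-179.9, -0.1, -180.0]
wrist_force: [-0.4, 0.2, -1.1]
opening: 0.0621
grasp_force: 44.7
```

```bash
python3 -m jog '[{"rotation":[0,0,0],"translation":[0,0,-0.5],"grip":58},{"rotation":[0,0,0],"translation":[0,0,-1],"grip":58},{"rotation":[0,0,0],"translation":[0,0,-1.5],"grip":58},{"rotation":[0,0,0],"translation":[0,0,-2],"grip":58},{"rotation":[0,0,0],"translation":[0,0,-2],"grip":58}]' 40
python3 -m jog '[{"rotation":[0,0,0],"translation":[0,0,-0.5],"grip":58},{"rotation":[0,0,0],"translation":[0,0,-1],"grip":58},{"rotation":[0,0,0],"translation":[0,0,-1],"grip":58}]' 40
```

```text
time: 19.4
ee_pos: [0.504, -0.2934, 0.0523]
tcp_rot: [-179.9, 0.0, -180.0]
wrist_force: [-5.5, 2.4, 10.2]
opening: 0.0622
grasp_force: 46.0
time: 19.7
ee_pos: [0.504, -0.2935, 0.0523]
tcp_rot: [-179.9, 0.0, -180.0]
wrist_force: [-7.6, 4.5, 18.4]
opening: 0.0623
grasp_force: 46.7
```

Seated on the flange at TCP z 52.3 mm, with 18 N of contact force. Relieving the press, releasing and backing off upward.

```bash
python3 -m jog '[{"rotation":[0,0,0],"translation":[0,0,2],"grip":58},{"rotation":[0,0,0],"translation":[0,0,2.5],"grip":62.5},{"rotation":[0,0,0],"translation":[0,0,2.5],"grip":64},{"rotation":[0,0,0],"translation":[0,0,2.5],"grip":66},{"rotation":[0,0,0],"translation":[0,0,2.5],"grip":75},{"rotation":[0,0,0],"translation":[0,0,2.5],"grip":85},{"rotation":[0,0,0],"translation":[0,0,2.5],"grip":85},{"rotation":[0,0,0],"translation":[0,0,2.5],"grip":85},{"rotation":[0,0,0],"translation":[0,0,2.5],"grip":85},{"rotation":[0,0,0],"translation":[0,0,15],"grip":85},{"rotation":[0,0,0],"translation":[0,0,40],"grip":85},{"rotation":[0,0,0],"translation":[0,0,75],"grip":85},{"rotation":[0,0,0],"translation":[0,0,115],"grip":85},{"rotation":[0,0,0],"translation":[0,0,133],"grip":85},{"rotation":[0,0,0],"translation":[0,0,133],"grip":85},{"rotation":[0,0,0],"translation":[0,0,133],"grip":85}]' 20
python3 - <<'E'
from h import *
o=readout.get_obs(); print(o["ee_pos"],o["tcp_rot"],o["wrist_force"])
p,d,W=cloud("wrist"); save("w10.png",p); ee=o["ee_pos"]
print("spindle",disc(W,.081,.09,(.503,-.292),.03)); print("wheel",disc(W,.069,.09,(.503,-.292),.045))
h=W[...,2]; r=np.hypot(W[...,0]-.503,W[...,1]+.292); m=(r>.023)&(r<.030)&(h>.05); P=W[m]
A=np.c_[P[:,:2]-[.503,-.292],np.ones(len(P))]; s=np.linalg.lstsq(A,P[:,2],rcond=None)[0]; print("rim top plane slope,z",s)
m=(r>.0145)&(r<.019)&(h>.05); print("recess floor z",np.median(h[m]))
E
```

```text
time: 21.3
ee_pos: [0.5041, -0.2935, 0.1831]
tcp_rot: [-179.9, 0.0, -180.0]
wrist_force: [0.2, 0.0, -0.3]
opening: 0.0849
grasp_force: 0.0
[ 0.50410795 -0.29348428  0.18309066] [-1.79904307e+02  1.98939302e-03 -1.79953547e+02] [ 0.15050996  0.03182549 -0.33434837]
spindle (array([ 0.50305046, -0.29211708]), np.float64(0.00993316418486197), 72, 72, (262.0, 185.0))
wheel (array([ 0.50331268, -0.29308644]), np.float64(0.031563792201038665), 222, 222, (260.7088623046875, 180.0))
rim top plane slope,z [-3.0154799   0.23116359  0.14688176]
recess floor z 0.25942852153891127
```

Run:
```python
from h import *
p,d,W=cloud("wrist"); save("w11.png",p)
h=W[...,2]; r=np.hypot(W[...,0]-.5033,W[...,1]+.293)
m=(r>.023)&(r<.030)&(h>.05)&(h<.1); P=W[m]
A=np.c_[P[:,:2]-[.5033,-.293],np.ones(len(P))]; s=np.linalg.lstsq(A,P[:,2],rcond=None)[0]; print("rim slope,z",s,len(P))
m=(r>.0145)&(r<.018)&(h>.05)&(h<.1); print("recess floor z",np.median(h[m]))
```

```text
rim slope,z [ 0.00339741 -0.00029093  0.07286848] 1779
recess floor z 0.06790657647597215
```

View pics/w11.png

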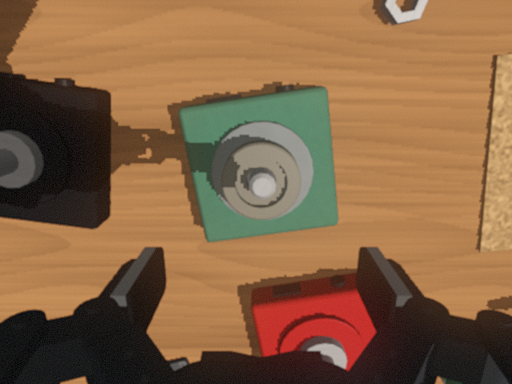

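The wheel is seated on the green grinder's spindle (261,180), with its rim top at 72.9 mm, the recess floor at 67.9 mm facing up, level and about 1 mm off the axis. Handing in.

```bash
python3 -c "
from workcell import bot
print(bot.job_done())"
```

```text
the job is handed in; nothing more can be done
None
```

The thick wheel came off its peg, was laid flat on the cork pad, and now sits released on the green grinder's spindle, recess up, level, fully down on the flange and about 1 mm off axis; I handed the job in at about 21 s, and no verdict came back.

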